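Put the sanding block away in its clamped box

TASK

Put the sanding block away in its box: lay it flat in the tray, then set the wooden cover on so that it sits right down over the rim all round, and only then swing the hold-down clamp fully over onto the cover and let go. Leave the glue bottle, the wax tin and the blue handpiece where they are.

Things in the scene. Friction and masses are not known exactly. Their poses are not given: they have to be found in the camera images.
- box_base: Fixed pale wood base board of the box, left of the carving, 216 x 108 mm (x -82 to +134), 12 mm thick. Origin on the bench under the tray's middle; x along it to the clamp, y across, z up. The clamp post is at x = +108 mm, 46 mm wide at its foot, 78 mm high. The cover, fitted, rests on this board: its origin 12 mm above this one, its x parallel (either way round).
- tray_floor (a point): Middle of the tray's floor, the board's top, 12 mm above the bench; axes as the base. A wooden rim 10 mm high and 6 mm thick encloses the tray: 110 mm along x by 66 mm along y inside, 122 x 78 mm outside.
- box_cover: Loose lift-off cover, pale wood, an upturned tray 141 (x) x 97 (y) mm outside, 43 mm high to its flat top; 129 x 85 mm inside, 36 mm deep: 3.5 mm play all round over the rim. 0.2 kg. It stands mouth down on the bench beside the box, on its +y side, turned at most 0.2 rad from it. Origin: middle of its lower edge plane.
- cover_grip (a point): Middle of the cover's handle: a darker wooden bar on top of the cover, 48 mm long along the cover's x, 18 mm wide (y), 24 mm high; this point is 55 mm above the cover's lower edge.
- sand_block: Brown cork sanding block, loose, about 51 (its x) x 93 (y) x 28 mm high, lying flat on the bench right of the carving. Origin: centre of its underside. In the tray its long side lies along the base's x, either way round, with 7 mm or more play all round; it then stands 18 mm higher than the rim.
- clamp_arm (a joint): Angle (rad) of the clamp arm about its level hinge along the base's y. 0: closed, level over the cover towards the base's -x, rubber foot on the cover's top. It grows as the arm swings up (1.4 to 1.6 about upright) and on away from the cover, stop at 2.3. Stiff (about 1.5 N at its grip): stays where it is left. Reaches 0 only if the cover sits fully down.
- clamp_grip (a point): Centre of the black grip of the clamp arm: a round cross bar at the arm's end, 22 mm thick and 36 mm long along the base's y, 65 mm from the hinge axis. The arm that carries it is 10 mm wide. Closed, it is at x = +44 mm, y = 0, z = 80 mm of the base.
- clamp_hinge (a point): Point on the clamp's hinge axis in the middle of the arm: x = +108 mm, y = 0, z = 68 mm of the base (fixed to the base).
- glue_bottle: White glue bottle with a long nozzle, 40 x 40 x 152 mm, standing on the right. Origin: centre of its underside. To be left alone.
- wax_tin: Flat round tin, 68 mm across, 30 mm high, at the back left. Origin: centre of its underside. To be left alone.
- handpiece_blue: Blue pen-shaped handpiece, 190 mm long, 21 mm thick, lying near the front edge on the right. Origin: middle of its underside. To be left alone.
- branch_foot (a point): A point on the fixed, rough carved branch that stands between block and box, 200 mm above the bench. From here it leans up to the back right: about 350 mm high at x 0.58, y -0.25 m and 600 mm at x 0.66, y -0.42 m, some 100 mm thick. Nearer to the robot than x = 0.40 m nothing in the middle is higher than 100 mm; carry the block across there or 0.3 m up.

How it is judged (in metres and radians):
On the way, in this order (a step that is already met when the one before it is completed fails the run):
1. the sanding block lies flat in the tray and is let go (z of sand_block in the frame of box_base below 0.015 m and horizontal distance between sand_block and box_base below 0.014 m and angle between sand_block's own z axis and vertical below 0.08 rad and contact force between the fingers and sand_block below 0.1 N), for 0.2 s.
2. the cover sits fully down over the rim and is let go, the clamp being still open (z of box_cover in the frame of box_base below 0.0145 m and horizontal distance between box_cover and box_base below 0.008 m and angle between box_cover's own z axis and vertical below 0.04 rad and contact force between the fingers and box_cover below 0.1 N and value of joint clamp_arm above 1 rad), for 0.2 s.
At the end, for the whole second after the job is handed in: The block lies flat in the tray (within 14 mm of its middle, 3 mm of its floor), the cover sits down over the rim (within 8 mm of the middle, lower edge within 2.5 mm of the board, level), the clamp arm is closed onto the cover (under 0.08 rad), everything at rest (z of sand_block in the frame of box_base below 0.015 m and horizontal distance between sand_block and box_base below 0.014 m and angle between sand_block's own z axis and vertical below 0.08 rad and z of box_cover in the frame of box_base below 0.0145 m and horizontal distance between box_cover and box_base below 0.008 m and angle between box_cover's own z axis and vertical below 0.04 rad and value of joint clamp_arm below 0.08 rad and linear speed of box_cover below 0.02 m/s); the robot touches nothing.
It fails at once if the glue bottle, wax tin or blue handpiece is moved more than 30 mm (distance of any of glue_bottle, wax_tin, handpiece_blue from where it was at the start of the episode above 0.03 m).
It also fails if it takes over 72 s, if anything falls off the work surface, if the arm or the gripper's body presses on something with over 40 N, if the wrist force passes 120 N, or if a joint passes its speed limit or range.

ROBOT

A 7-joint arm with a two-finger parallel gripper is mounted at the origin on a cart in front of the work surface, level with it; the furniture and walls round the work are solid. World frame = base frame: x ahead of the robot, y to its left, z up, the work surface at z = 0. Lengths are in mm, angles in rad, forces in N, time in s.
With the tool pointing down it reaches from about 400 to 850 mm from the base axis. Payload 6.9 kg.
Tool frame: the origin (TCP) lies between the finger pads; the fingertips stand 19 mm ahead of it and the grasp point (between the pads) is the TCP; x points along the fingers, y is the direction in which the jaws open and shut, and the axes are right-handed (so a half turn about x gives the same grasp; the last joint's range is limited). The gripper opens to 85 mm and grips with 20 to 120 N. Pads are 22 mm wide; open, the fingers measure 114 mm over their backs; the gripper's body (76 mm by 85 mm) begins 54 mm behind the grasp point. The pads swing forward as they close: fully open they stand 13 mm farther back than shut.
Start: joints at [1.429, 0.507, -0.238, 1.5, 0.126, 1.149, -0.155], TCP at [153.265, -605.906, 250.275] pointing down, gripper open.
Joint ranges: [-3.08, 3.08], [-0.24, 2.05], [-1.43, 1.35], [0, 2.5], [-1.52, 4.66], [0.17, 1.96], [-2.89, 2.89]. Speed limits (rad/s): [2.39, 2.39, 3.14, 3.14, 3.14, 3.14, 3.14].

INTERFACE

Orientations are given as [roll, pitch, yaw] about the fixed x, y, z axes, in that order (R = Rz(yaw) Ry(pitch) Rx(roll)).
In Python, from rig import bot, vision gives the robot as it stands. The module is installed in compiled form; this text tells all that it offers.
- The arm moves only by the tool servo_tool, never from a script. Its argument "targets" is one flat list of numbers, 4 for each row, row after row: the shift along the tool's x, y, z in units of 300 mm (1.0 is 300 mm), then the turn about the tool's x in units of pi/4 rad (1.0 is pi/4 rad). In form: [tx, ty, tz, yaw, tx, ty, tz, yaw, ...]. A call has exactly 8 rows; each row is the pose to reach, as a shift and turn from the pose measured when the call began, along the tool's axes at that moment; what a row does not reach only later rows make up. A row lasts 1/8 s, in which the tool goes at most 62.5 mm and 10.7 degrees, less where a joint would pass 70% of its speed; a pose out of reach is approached as far as the arm can. A call with a number of a shift or a turn outside -1 to 1 is refused whole. A call with a gripper value outside its range is refused whole. "jaw" is the closure, from -1 (fully open) to 1 (shut), so that 0 is half open, set as the call begins (left out, the last holds). The fingers move at their own pace and stop on an object; "squeeze" is the grip in N (left out, the last holds). Time passes only in rows, so rows that repeat a pose let the fingers close, or fill a call up. It gives the time, the measured TCP pose, the force and the opening at its end, in the units of the state.
- bot.read_state(): the state, without advancing time (a new reading comes with each control period).
- vision.capture(name): name is "side" or "top"; returns a dict with "image" (420x560x3 uint8, red, green, blue), "fx", "fy", "cx", "cy" (pixels), "k1" (the pictures are not rectified: a ray, as slopes to the right and down, at radius r is drawn at 1 + k1 r^2 times it, then the intrinsics apply), "rvec" (rotation vector, rad) and "tvec" (3), from world to camera coordinates, as OpenCV has them. Camera axes: x right, y down, z forward; pixel columns grow to the right and rows downward; lengths in mm; the calibration is good to about 2 mm. A picture is of the moment at which its call begins. There is no depth.
- bot.job_done(): hands the job in, once; it reports no verdict.
The state is a dict: "clock": time; "joint_positions": joint angles; "dq": joint speeds; "effort": joint torques, N m; "tool_pos": TCP position; "eef_rot": TCP orientation; "contact_force": force on the tool from outside, world axes, zero at the start; "ft_torque": the same for the moment, N m; "grip_width": finger opening in mm.
Only numpy, scipy, OpenCV 4.12 (cv2) and the standard library are available. Lean on these libraries where they do the work, as an engineer would, in place of code of your own. Each camera call takes 0.05 s, during which the arm holds its last target. There are 200 camera calls.

## Working session

There is one attempt and no reset: what is moved stays moved. The work goes in short steps, Python scripts to look and compute and a tool call to move; the robot and the scene stay as the last step left them, time stands still between calls to the robot, and variables do not carry over. Pictures are saved under pics/ and viewed, about 8 in all and at most 12, crops included, and the job is handed in when it is done.

Besides the shell and the picture viewer there is one more tool, called after "Emit:" as name(argument=value, ...) on one line, values as JSON. servo_tool: Moves the arm, as the interface text tells. Shifts and turns lie within -1 to 1; 1 stands for 300 mm of shift or pi/4 rad of turn. Its arguments: {"type":"object","properties":{"targets":{"type":"array"},"jaw":{"type":"number"},"squeeze":{"type":"number"}},"required":["targets"]}

```bash
mkdir -p pics
cat > h.py <<'E'
import numpy as np, cv2
from rig import bot, vision
def cap(name,fn=None):
    c=vision.capture(name)
    if fn: cv2.imwrite('pics/'+fn,cv2.cvtColor(c['image'],cv2.COLOR_RGB2BGR))
    return c
def rays(c,uv):
    uv=np.atleast_2d(np.array(uv,float)); x=(uv[:,0]-c['cx'])/c['fx']; y=(uv[:,1]-c['cy'])/c['fy']
    r=np.hypot(x,y); q=r.copy()
    for _ in range(30): q=r/(1+c['k1']*q*q)
    s=np.where(r>0,q/np.maximum(r,1e-9),1)
    R=cv2.Rodrigues(np.array(c['rvec'],float))[0]; t=np.array(c['tvec'],float).ravel()
    d=np.stack([x*s,y*s,np.ones_like(x)],1)@R
    return -R.T@t, d
def onz(c,uv,z):
    o,d=rays(c,uv); return o+d*((z-o[2])/d[:,2])[:,None]
def proj(c,P):
    P=np.atleast_2d(np.array(P,float)); R=cv2.Rodrigues(np.array(c['rvec'],float))[0]
    p=P@R.T+np.array(c['tvec'],float).ravel(); x=p[:,0]/p[:,2];y=p[:,1]/p[:,2]; k=1+c['k1']*(x*x+y*y)
    return np.stack([c['fx']*x*k+c['cx'],c['fy']*y*k+c['cy']],1)
E
python3 - <<'E'
from h import *
a=cap('top','t0.png');b=cap('side','s0.png')
for c in(a,b): print({k:np.round(v,3) for k,v in c.items() if k!='image'}, rays(c,[[280,210]]))
print(bot.read_state())
E
```

```text
{'fx': np.float64(502.278), 'fy': np.float64(502.278), 'cx': np.float64(287.351), 'cy': np.float64(204.336), 'k1': np.float64(-0.027), 'rvec': array([ 2.06 , -2.145,  0.241]), 'tvec': array([  10.352,  496.357, 1589.954])} (array([ 127.86394577,    1.69982535, 1660.74603932]), array([[ 0.21344912,  0.00821192, -0.97709436]]))
{'fx': np.float64(528.125), 'fy': np.float64(528.125), 'cx': np.float64(281.744), 'cy': np.float64(199.576), 'k1': np.float64(-0.149), 'rvec': array([ 1.983, -0.639,  0.382]), 'tvec': array([-419.827,  236.204, 1454.803])} (array([ -342.40537864, -1197.28532789,   893.17654582]), array([[ 0.50631306,  0.7110263 , -0.48835358]]))
{'clock': 0.1, 'joint_positions': array([ 1.42854392,  0.50823657, -0.23755191,  1.50099277,  0.12570064,
        1.14890521, -0.15480561]), 'dq': array([-1.05488109e-03, -1.56194028e-03, -1.47228979e-03, -1.35667454e-03,
       -1.66216233e-03, -7.35521303e-05,  5.76995946e-04]), 'effort': array([-4.58381663e-03, -6.21833611e+01, -2.19442740e+00, -2.50207204e+01,
        1.25044392e-02,  7.85709213e-03, -1.17482591e-05]), 'tool_pos': array([ 153.10771527, -605.54167842,  249.54180246]), 'eef_rot': array([-1.55898547,  1.56924345,  1.83037922]), 'contact_force': array([-0.80328035,  0.1938132 , -0.54350428]), 'ft_torque': array([ 0.04924867, -0.05106595,  0.03096517]), 'grip_width': 85.19129860737699}
```

View pics/t0.png

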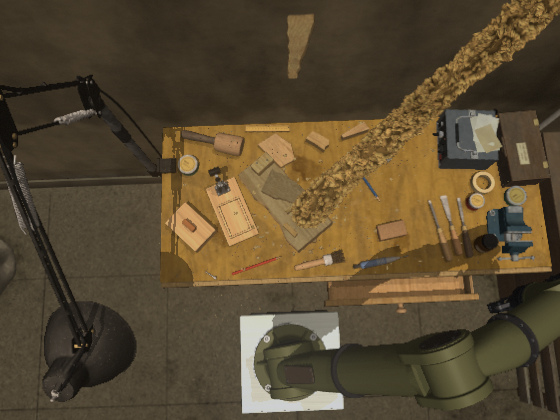

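View pics/s0.png

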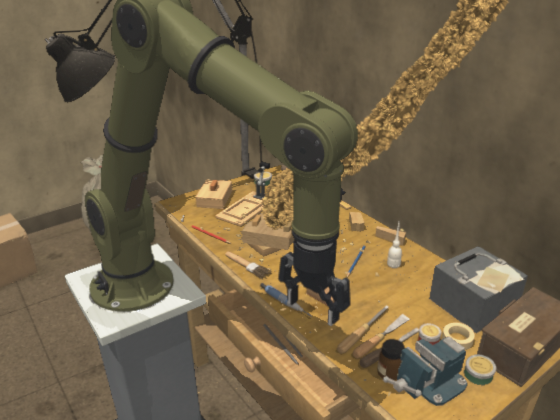

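Run:
```python
import cv2,numpy as np
i=cv2.imread('pics/t0.png')
a=cv2.resize(i[155:265,160:265],None,fx=5,fy=5,interpolation=cv2.INTER_CUBIC)
b=cv2.resize(i[210:265,350:415],None,fx=4,fy=4,interpolation=cv2.INTER_CUBIC)
o=np.zeros((550,800,3),np.uint8);o[:550,:525]=a;o[:220,535:795]=b
cv2.imwrite('pics/c0.png',o)
```

```text
(no output)
```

View pics/c0.png

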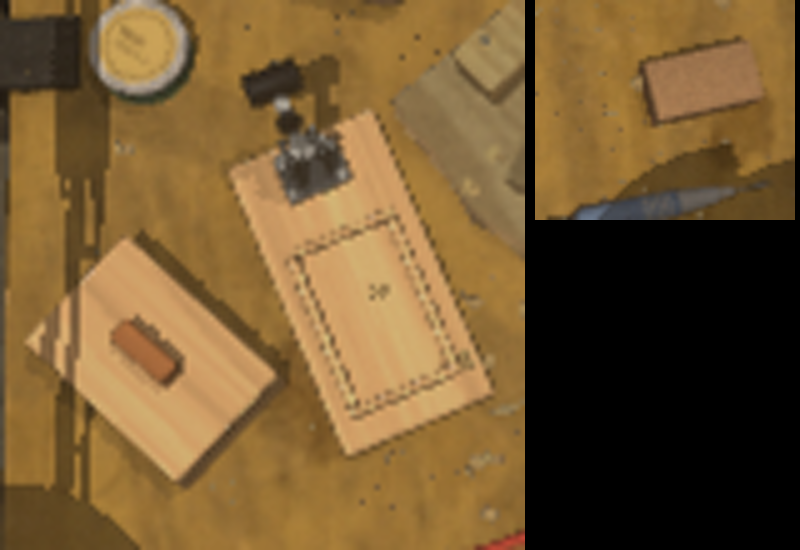

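The top crop shows the base board with the clamp leaning away (arm open, about (217,171)), the cover at (192,227) with its handle, and the block at (391,230). The handpiece lies just in front of the block.

Run:
```python
from h import *
from scipy.spatial.transform import Rotation as Rt
c=cap('top')
def g(p,z,s=5,o=(160,155),sh=0):
    uv=[((x-sh+.5)/s-.5+o[0],(y+.5)/s-.5+o[1]) for x,y in p]; return onz(c,uv,z)
def rep(n,P):
    m,(w,h),_=cv2.minAreaRect(P[:,:2].astype(np.float32)); e=[P[(i+1)%4]-P[i] for i in range(4)]
    print(n,P[:,:2].mean(0).round(1),'lens',[round(float(np.linalg.norm(v)),1) for v in e],'ang',[round(float(np.arctan2(v[1],v[0])),3) for v in e])
rep('base',g([(372,110),(232,172),(348,455),(493,392)],12))
rep('rim',g([(395,213),(288,255),(355,415),(468,368)],22))
rep('cover',g([(133,237),(25,342),(182,483),(282,378)],43))
rep('handle',g([(123,318),(110,338),(168,385),(182,365)],67))
rep('block',g([(748,40),(643,65),(657,122),(763,98)],28,4,(350,210),535))
print('clampgrip px z~120',g([(272,82)],120))
s=bot.read_state();print(s['tool_pos'],Rt.from_euler('xyz',s['eef_rot']).as_matrix().round(3))
```

```text
base [492.3 177.7] lens [103.8, 210.9, 104.4, 212.8] ang [1.965, -2.773, -1.194, 0.372]
rim [468.  166.5] lens [76.7, 118.3, 80.5, 117.3] ang [1.917, -2.767, -1.209, 0.407]
cover [437.9 309.9] lens [98.1, 141.8, 93.3, 139.1] ang [2.337, -2.326, -0.778, 0.782]
handle [438.7 311.5] lens [15.3, 49.6, 15.6, 50.2] ang [2.566, -2.281, -0.617, 0.868]
block [ 402.5 -350. ] lens [90.5, 48.5, 90.5, 49.7] ang [1.765, -2.981, -1.389, 0.161]
clampgrip px z~120 [[600.57665534 220.99217298 120.        ]]
[ 153.1524752  -605.57640358  249.63261991] [[-0.     0.245 -0.969]
 [ 0.001 -0.969 -0.245]
 [-1.    -0.001  0.   ]]
```

```bash
cat >> h.py <<'E'
from scipy.spatial.transform import Rotation as Rt
def plan(x,y,z,psi=None):
    s=bot.read_state(); R=Rt.from_euler('xyz',s['eef_rot']).as_matrix(); p0=np.arctan2(R[1,1],R[0,1])
    d=R.T@(np.array([x,y,z])-s['tool_pos'])/300
    w=0 if psi is None else -((psi-p0+np.pi)%(2*np.pi)-np.pi)/(np.pi/4)
    print('t',round(s['clock'],2),'pos',s['tool_pos'].round(1),'psi',p0.round(3),'F',s['contact_force'].round(1),'w',round(s['grip_width'],1),'q',s['joint_positions'].round(2),'\n units',d.round(3),'turn',round(w,3))
E
python3 -c "
from h import *
plan(402,-350,150,0.17)"
```

```text
t 0.15 pos [ 153.2 -605.6  249.6] psi -1.323 F [-0.3 -0.5  0.2] w 85.4 q [ 1.43  0.51 -0.24  1.5   0.13  1.15 -0.15] 
 units [ 0.333 -0.622 -1.013] turn -1.901
```

Emit:
servo_tool(targets=[0.0,-0.03,-0.05,-0.08,0.0,-0.1,-0.15,-0.25,0.03,-0.18,-0.28,-0.42,0.06,-0.27,-0.42,-0.6,0.1,-0.36,-0.56,-0.78,0.13,-0.43,-0.68,-0.9,0.15,-0.46,-0.75,-0.98,0.15,-0.47,-0.76,-1.0], jaw=-1, squeeze=50)

```text
clock: 1.15
tool_pos: [340.6, -411.9, 204.6]
eef_rot: [-2.394, 1.569, 1.784]
contact_force: [-0.2, -0.9, 0.6]
grip_width: 85.7
```

```bash
python3 -c "
from h import *
plan(402,-350,130,0.17)"
```

```text
t 1.15 pos [ 340.6 -411.9  204.6] psi -0.534 F [-0.2 -0.9  0.6] w 85.7 q [ 1.16  0.44 -0.48  1.8   0.24  0.96  0.05] 
 units [ 0.249  0.071 -0.281] turn -0.896
```

Emit:
servo_tool(targets=[0.0,0.0,-0.03,-0.08,0.03,0.01,-0.08,-0.25,0.08,0.03,-0.14,-0.42,0.14,0.05,-0.2,-0.6,0.19,0.06,-0.25,-0.75,0.23,0.07,-0.275,-0.86,0.25,0.07,-0.281,-0.896,0.25,0.07,-0.281,-0.896])

```text
clock: 2.15
tool_pos: [400.6, -350.9, 129.5]
eef_rot: [-2.659, 1.569, 2.22]
contact_force: [-0.3, -0.7, -0.5]
grip_width: 85.6
```

Run:
```python
from h import *
a=cap('top');b=cap('side')
for c in(a,b):
    # project block outline estimate
    u=np.array([np.cos(.18),np.sin(.18)]);v=np.array([-u[1],u[0]])
    P=[np.r_[np.array([402.5,-350])+sx*25.5*u+sy*46.5*v,28] for sx,sy in((1,1),(1,-1),(-1,-1),(-1,1))]
    im=cv2.cvtColor(c['image'],cv2.COLOR_RGB2BGR); p=proj(c,P); m=p.mean(0).round().astype(int)
    x0,y0=m-[40,50]; k=cv2.resize(im[y0:y0+100,x0:x0+80],None,fx=5,fy=5,interpolation=cv2.INTER_CUBIC)
    cv2.polylines(k,[((p-[x0,y0]+.5)*5-.5).round().astype(int)],True,(0,0,255),1)
    print(x0,y0); 
    if c is a: L=k
cv2.imwrite('pics/c1.png',np.hstack([L,k]))
plan(402,-350,33,0.17)
```

```text
352 180
284 238
t 2.25 pos [ 401.1 -350.9  130.1] psi 0.167 F [ 0.4 -0.7 -0.5] w 85.2 q [ 1.08  0.55 -0.63  1.9   0.43  0.83  0.4 ] 
 units [ 0.324  0.004 -0.002] turn -0.003
```

View pics/c1.png

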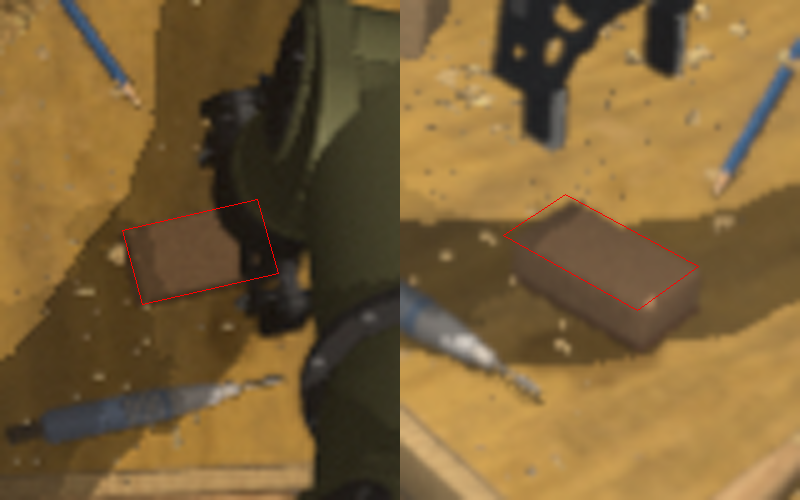

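The estimates fit the block in both views to within a few mm (top view left edge at (377,228), side view block at about (304,293)). That is close enough, so I'm descending.

Emit:
servo_tool(targets=[0.03,0.0,0,0,0.1,0.0,0,0,0.17,0.0,0,0,0.24,0.0,0,0,0.29,0.0,0,0,0.32,0.0,0,0,0.324,0.0,0,0,0.324,0.0,0,0])

```text
clock: 3.25
tool_pos: [401.3, -350.9, 33.3]
eef_rot: [2.757, 1.57, 1.353]
contact_force: [0.0, 1.2, -0.8]
grip_width: 85.5
```

Emit:
servo_tool(targets=[0,0,0,0,0,0,0,0,0,0,0,0,0,0,0,0,0,0,0,0,0,0,0,0,0,0,0,0,0,0,0,0], jaw=1)

```text
clock: 4.25
tool_pos: [401.9, -351.1, 34.1]
eef_rot: [1.017, 1.569, -0.386]
contact_force: [-1.0, 1.0, 6.4]
grip_width: 50.0
```

Run:
```python
from h import *
b=cap('side')
for z in (100,105,110,115,120,125,130): print(z,proj(b,[[352,-359,z]]).round(1), end=' ')
plan(402,-350,230,0.17)
```

```text
100 [[311.6 274. ]] 105 [[311.6 272.4]] 110 [[311.7 270.8]] 115 [[311.7 269.1]] 120 [[311.8 267.5]] 125 [[311.8 265.9]] 130 [[311.9 264.2]] t 4.3 pos [ 401.8 -351.1   34.1] psi 0.167 F [0.  1.4 6.8] w 49.8 q [ 1.    0.68 -0.51  1.98  0.57  0.62  0.28] 
 units [-0.653  0.002 -0.003] turn -0.003
```

Grip is shallow (the open tips stand farther back than I assumed), so I'm regripping about 8 mm lower.

Emit:
servo_tool(targets=[0,0,0,0,0,0,0,0,0,0,0,0,0,0,0,0,0.01,0,0,0,0.02,0,0,0,0.027,0,0,0,0.027,0,0,0], jaw=-0.5)

```text
clock: 5.3
tool_pos: [401.8, -351.0, 25.8]
eef_rot: [1.25, 1.57, -0.154]
contact_force: [-0.8, -0.2, 0.3]
grip_width: 63.9
```

Emit:
servo_tool(targets=[0,0,0,0,0,0,0,0,0,0,0,0,0,0,0,0,0,0,0,0,0,0,0,0,-0.01,0,0,0,-0.02,0,0,0], jaw=1)

```text
clock: 6.3
tool_pos: [401.7, -351.0, 31.8]
eef_rot: [1.482, 1.57, 0.079]
contact_force: [1.0, 0.5, -0.8]
grip_width: 49.4
```

Emit:
servo_tool(targets=[-0.03,0,0,0,-0.1,0,0,0,-0.2,0,0,0,-0.3,0,0,0,-0.4,0,0,0,-0.5,0,0,0,-0.58,0,0,0,-0.6,0,0,0])

```text
clock: 7.3
tool_pos: [402.1, -351.2, 213.5]
eef_rot: [0.83, 1.567, -0.573]
contact_force: [0.6, 0.2, -1.4]
grip_width: 49.9
```

Run:
```python
from h import *
b=cap('side','s1.png')
plan(350,-80,220,-0.5)
```

```text
t 7.35 pos [ 401.8 -351.2  213.2] psi 0.167 F [-0.9  0.8 -0.9] w 50.1 q [ 1.14  0.46 -0.69  1.8   0.34  1.01  0.48] 
 units [-0.024 -0.02  -0.92 ] turn 0.849
```

View pics/s1.png

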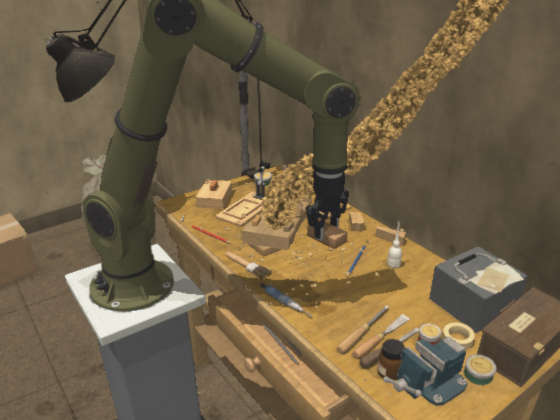

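Block is held level at about (330,232) in the side view. I'm carrying it across at z about 310, x about 400.

Emit:
servo_tool(targets=[-0.08,0.0,-0.02,0.05,-0.18,0.02,-0.1,0.2,-0.26,0.05,-0.24,0.35,-0.3,0.07,-0.4,0.5,-0.32,0.09,-0.56,0.65,-0.32,0.11,-0.7,0.78,-0.32,0.125,-0.8,0.84,-0.32,0.13,-0.825,0.85])

```text
clock: 8.35
tool_pos: [398.4, -98.7, 308.3]
eef_rot: [1.188, 1.569, -0.88]
contact_force: [0.6, -0.4, -0.2]
grip_width: 50.0
```

Run:
```python
from h import *
plan(430,130,310,-1.186)
```

```text
t 8.35 pos [398.4 -98.7 308.3] psi -0.498 F [ 0.6 -0.4 -0.2] w 50.0 q [ 0.79  0.15 -0.71  1.91  0.11  1.12 -0.45] 
 units [-0.007 -0.271 -0.72 ] turn 0.877
```

Emit:
servo_tool(targets=[0,-0.01,-0.03,0.04,0,-0.04,-0.12,0.15,0,-0.09,-0.26,0.32,0,-0.14,-0.38,0.48,0,-0.19,-0.51,0.64,0,-0.24,-0.63,0.78,0,-0.265,-0.7,0.86,0,-0.271,-0.72,0.877])

```text
clock: 9.35
tool_pos: [430.3, 130.3, 307.3]
eef_rot: [1.23, 1.569, -1.525]
contact_force: [0.1, -0.2, -1.2]
grip_width: 50.2
```

Run:
```python
from h import *
plan(468,167,80,-1.186)
```

```text
t 9.35 pos [430.3 130.3 307.3] psi -1.185 F [ 0.1 -0.2 -1.2] w 50.2 q [ 0.25  0.23 -0.75  1.83  0.17  1.15 -1.74] 
 units [ 0.757 -0.067 -0.163] turn 0.002
```

Emit:
servo_tool(targets=[0.03,0,-0.01,0,0.12,-0.01,-0.03,0,0.25,-0.02,-0.06,0,0.38,-0.035,-0.09,0,0.5,-0.05,-0.12,0,0.61,-0.06,-0.15,0,0.68,-0.067,-0.163,0,0.7,-0.067,-0.163,0])

```text
clock: 10.35
tool_pos: [467.4, 165.4, 95.4]
eef_rot: [0.307, 1.567, -2.448]
contact_force: [0.0, -0.1, -0.9]
grip_width: 49.9
```

Run:
```python
from h import *
from numpy import cos,sin
a=cap('top');b=cap('side')
st=bot.read_state()['tool_pos']
u=np.array([cos(.385),sin(.385)]);v=np.array([-u[1],u[0]])
def rect(c0,hx,hy,z): return [np.r_[np.array(c0)+sx*hx*u+sy*hy*v,z] for sx,sy in((1,1),(1,-1),(-1,-1),(-1,1))]
L=[]
for c,sz in((a,(80,100)),(b,(80,100))):
    im=cv2.cvtColor(c['image'],cv2.COLOR_RGB2BGR); m=proj(c,[[468,167,30]])[0].round().astype(int)
    x0,y0=m-[40,50]; k=cv2.resize(im[y0:y0+100,x0:x0+80],None,fx=5,fy=5,interpolation=cv2.INTER_CUBIC)
    for r,col in((rect([468,167],61,39,22),(0,0,255)),(rect(st[:2],46.5,25.5,st[2]-25.5),(255,0,0)),(rect([468+26*u[0],167+26*u[1]],108,54,12),(0,255,0))):
        cv2.polylines(k,[((proj(c,r)-[x0,y0]+.5)*5-.5).round().astype(int)],True,col,1)
    L.append(k)
cv2.imwrite('pics/c2.png',np.hstack(L))
plan(468,167,40,-1.186)
```

```text
t 10.45 pos [467.7 165.8  96.6] psi -1.185 F [-0.2  0.5 -0.1] w 50.0 q [ 0.01  0.56 -0.6   2.03  0.48  0.7  -2.08] 
 units [ 0.189 -0.003 -0.003] turn 0.001
```

View pics/c2.png

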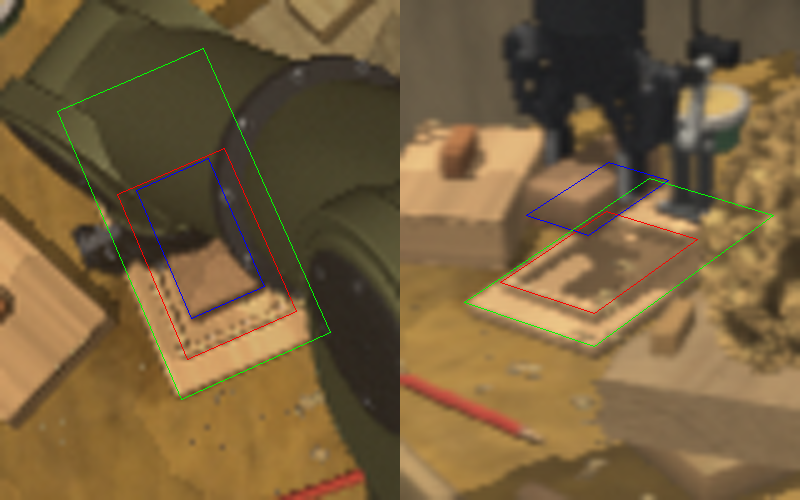

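Both views agree with the tray estimate to within 2–4 mm: the rim's near-left corner is at about (180,352) in the left crop, and the side overlay fits. I'm lowering the block in.

Emit:
servo_tool(targets=[0.03,-0.002,0.0,0,0.08,-0.004,-0.003,0,0.12,-0.006,-0.005,0,0.15,-0.006,-0.005,0,0.17,-0.006,-0.005,0,0.185,-0.006,-0.005,0,0.192,-0.006,-0.005,0,0.192,-0.006,-0.005,0])

```text
clock: 11.45
tool_pos: [468.4, 168.0, 39.0]
eef_rot: [0.599, 1.568, -2.157]
contact_force: [-0.9, 0.7, -1.3]
grip_width: 50.2
```

```bash
python3 -c "
from h import *
plan(468,168,38,-1.186)"
```

```text
t 11.45 pos [468.4 168.   39. ] psi -1.185 F [-0.9  0.7 -1.3] w 50.2 q [-0.06  0.64 -0.51  2.07  0.58  0.57 -2.17] 
 units [ 0.003 -0.     0.001] turn 0.001
```

Emit:
servo_tool(targets=[0.003,0,0,0,0.005,0,0,0,0.005,0,0,0,0.005,0,0,0,0.005,0,0,0,0.005,0,0,0,0.005,0,0,0,0.005,0,0,0])

```text
clock: 12.45
tool_pos: [468.5, 168.0, 38.1]
eef_rot: [0.914, 1.569, -1.842]
contact_force: [-2.1, -1.1, 5.5]
grip_width: 49.9
```

Emit:
servo_tool(targets=[0,0,0,0,0,0,0,0,0,0,0,0,0,0,0,0,-0.03,0,0,0,-0.1,0,0,0,-0.2,0,0,0,-0.26,0,0,0], jaw=-0.6)

```text
clock: 13.45
tool_pos: [468.8, 168.5, 117.9]
eef_rot: [1.599, 1.569, -1.157]
contact_force: [-0.1, -0.6, 0.1]
grip_width: 68.5
```

```bash
python3 -c "
from h import *
plan(438.5,311,170,0.78-np.pi/2)"
```

```text
t 13.45 pos [468.8 168.5 117.9] psi -1.185 F [-0.1 -0.6  0.1] w 68.5 q [ 0.03  0.53 -0.63  2.    0.45  0.75 -2.05] 
 units [-0.175 -0.478 -0.085] turn -0.502
```

Emit:
servo_tool(targets=[-0.1,0,0,0,-0.16,-0.04,-0.01,-0.05,-0.175,-0.13,-0.025,-0.15,-0.175,-0.23,-0.04,-0.25,-0.175,-0.33,-0.06,-0.36,-0.175,-0.42,-0.075,-0.45,-0.175,-0.47,-0.085,-0.5,-0.175,-0.478,-0.085,-0.502], jaw=-0.3)

```text
clock: 14.45
tool_pos: [438.2, 311.6, 170.3]
eef_rot: [1.22, 1.569, -1.141]
contact_force: [-1.2, 0.1, -0.4]
grip_width: 55.4
```

Run:
```python
from h import *
from numpy import cos,sin
a=cap('top');b=cap('side')
def rect(c0,hx,hy,z,th):
    u=np.array([cos(th),sin(th)]);v=np.array([-u[1],u[0]]); return [np.r_[np.array(c0)+sx*hx*u+sy*hy*v,z] for sx,sy in((1,1),(1,-1),(-1,-1),(-1,1))]
L=[]
for c in(a,b):
    im=cv2.cvtColor(c['image'],cv2.COLOR_RGB2BGR); m=proj(c,[[455,235,40]])[0].round().astype(int)
    x0,y0=m-[40,45]; k=cv2.resize(im[y0:y0+100,x0:x0+80],None,fx=5,fy=5,interpolation=cv2.INTER_CUBIC)
    for r,col in((rect([468,167],61,39,22,.385),(0,0,255)),(rect([468,167],46.5,25.5,40,.385),(255,0,0)),(rect([438.5,310.5],70.5,48.5,43,.785),(0,255,0)),(rect([438.5,310.5],24,9,67,.785),(255,255,0))):
        cv2.polylines(k,[((proj(c,r)-[x0,y0]+.5)*5-.5).round().astype(int)],True,col,1)
    L.append(k)
cv2.imwrite('pics/c3.png',np.hstack(L))
plan(438.5,310.5,62,.785-np.pi/2)
```

```text
t 14.55 pos [438.6 310.3 170.1] psi -0.792 F [ 0.2 -0.8  0.6] w 55.4 q [-0.16  0.54 -0.77  1.84  0.46  0.95 -1.93] 
 units [ 0.36  -0.002 -0.001] turn -0.008
```

View pics/c3.png

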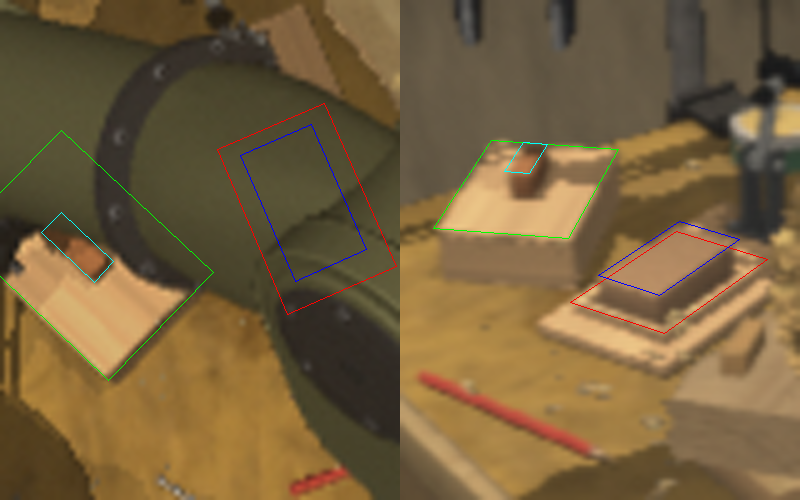

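Block sits centred in the tray, and the cover outline fits in both views (yaw 0.785). I'm descending to the handle with z 64, so the tips stay clear of the cover top.

Emit:
servo_tool(targets=[0.03,0,0,0,0.1,0,0,0,0.18,0,0,0,0.26,0,0,0,0.31,0,0,0,0.34,0,0,0,0.353,0,0,0,0.353,0,0,0])

```text
clock: 15.55
tool_pos: [438.8, 310.1, 64.4]
eef_rot: [1.173, 1.568, -1.19]
contact_force: [-0.4, -1.0, 0.6]
grip_width: 55.2
```

Emit:
servo_tool(targets=[0,0,0,0,0,0,0,0,0,0,0,0,0,0,0,0,0,0,0,0,0,0,0,0,0,0,0,0,0,0,0,0], jaw=1, squeeze=70)

```text
clock: 16.55
tool_pos: [439.1, 310.3, 65.1]
eef_rot: [1.61, 1.568, -0.753]
contact_force: [0.3, -0.7, 5.5]
grip_width: 16.5
```

Emit:
servo_tool(targets=[-0.01,0,0,0,-0.04,0,0,0,-0.08,0,0,0,-0.13,0,0,0,-0.18,0,0,0,-0.22,0,0,0,-0.24,0,0,0,-0.24,0,0,0])

```text
clock: 17.55
tool_pos: [439.1, 310.5, 137.5]
eef_rot: [1.842, 1.568, -0.521]
contact_force: [0.3, -0.2, -2.4]
grip_width: 16.1
```

```bash
python3 -c "
from h import *
plan(468,168,140,.385-np.pi/2)"
```

```text
t 17.55 pos [439.1 310.5 137.5] psi -0.792 F [ 0.3 -0.2 -2.4] w 16.1 q [-0.18  0.58 -0.74  1.88  0.5   0.88 -1.97] 
 units [-0.007  0.406  0.265] turn 0.501
```

Emit:
servo_tool(targets=[-0.01,0.02,0.01,0.1,-0.02,0.07,0.04,0.25,-0.02,0.14,0.09,0.4,-0.02,0.22,0.14,0.48,-0.02,0.3,0.19,0.501,-0.02,0.37,0.24,0.501,-0.02,0.402,0.262,0.501,-0.02,0.406,0.265,0.501])

```text
clock: 18.55
tool_pos: [468.0, 167.6, 143.5]
eef_rot: [2.129, 1.568, -0.629]
contact_force: [-1.2, 0.0, -1.9]
grip_width: 16.5
```

Run:
```python
from h import *
from numpy import cos,sin
a=cap('top','t4.png');b=cap('side','s4.png')
s=bot.read_state()['tool_pos']
def rect(c0,hx,hy,z,th):
    u=np.array([cos(th),sin(th)]);v=np.array([-u[1],u[0]]); return [np.r_[np.array(c0)+sx*hx*u+sy*hy*v,z] for sx,sy in((1,1),(1,-1),(-1,-1),(-1,1))]
L=[]
B=[468+26*cos(.385),167.5+26*sin(.385)]
for c in(a,b):
    im=cv2.cvtColor(c['image'],cv2.COLOR_RGB2BGR); m=proj(c,[[468,167,40]])[0].round().astype(int)
    x0,y0=m-[40,45]; k=cv2.resize(im[y0:y0+90,x0:x0+80],None,fx=5,fy=5,interpolation=cv2.INTER_CUBIC); print(x0,y0)
    for r,col in((rect(B,108,54,12,.385),(0,0,255)),(rect(s[:2],70.5,48.5,s[2]-65,.385),(255,0,0)),(rect(s[:2],70.5,48.5,s[2]-22,.385),(0,255,0))):
        cv2.polylines(k,[((proj(c,r)-[x0,y0]+.5)*5-.5).round().astype(int)],True,col,1)
    L.append(k)
cv2.imwrite('pics/c4.png',np.hstack(L))
plan(468,167.5,77,.385-np.pi/2)
```

```text
194 171
201 157
t 18.65 pos [467.8 168.9 143.8] psi -1.185 F [ 0.   0.6 -2.7] w 16.6 q [ 0.05  0.49 -0.66  1.98  0.41  0.81 -2.02] 
 units [0.223 0.004 0.002] turn 0.001
```

View pics/c4.png

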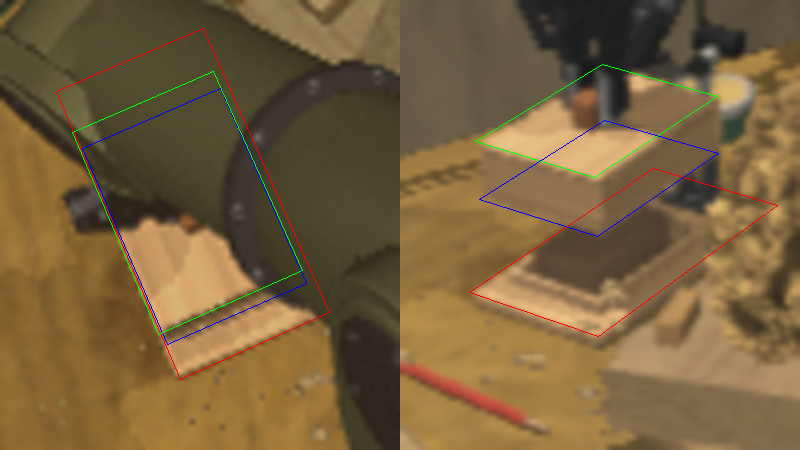

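```bash
cat > e.py <<'E'
from h import *
from numpy import cos,sin
from scipy.ndimage import map_coordinates
def edges(c,ctr,th,hx,hy,z,segs,W=3.0):
    """measured offset (mm, along base u / v) of straight edges; segs: list of (axis,sign,lo,hi) ; polarity: inside brighter"""
    g=c['image'].astype(float).sum(2); u=np.array([cos(th),sin(th)]);v=np.array([-u[1],u[0]]); out=[]
    for ax,sg,lo,hi in segs:
        n=(u if ax=='u' else v)*sg; t=v if ax=='u' else u; h=hx if ax=='u' else hy
        offs=np.arange(-9,9.01,.25); S=[]
        for q in np.linspace(lo,hi,25):
            P=np.array([np.r_[ctr+n*(h+o)+t*q,z] for o in offs]); p=proj(c,P)
            S.append(map_coordinates(g,[p[:,1],p[:,0]],order=1))
        S=np.array(S); m=np.median(S,0); d=m[6:]-m[:-6]; i=np.argmin(d)
        out.append((ax,sg,round(float(offs[i+3])*sg,2),round(float(-d[i]))))
    return out
E
python3 - <<'E'
from e import *
a=cap('top');b=cap('side'); s=bot.read_state()['tool_pos']; th=.385
B=np.array([468+26*cos(th),167.5+26*sin(th)])
print('base top ',edges(a,B,th,108,54,12,[('u',-1,-40,40),('v',1,-104,-75)]))
print('base side',edges(b,B,th,108,54,12,[('u',-1,-45,45),('v',-1,-100,-55)]))
print('cov top',edges(a,s[:2],th,70.5,48.5,s[2]-22,[('u',-1,-20,45),('v',1,-65,-25)]))
print('cov side',edges(b,s[:2],th,70.5,48.5,s[2]-22,[('u',-1,-40,45),('v',-1,-65,60)]))
# yaw split
print('yaw base',[edges(b,B,th,108,54,12,[('u',-1,l,l+30)])[0][2] for l in(-45,15)],'cover',[edges(b,s[:2],th,70.5,48.5,s[2]-22,[('u',-1,l,l+30)])[0][2] for l in(-40,15)],[edges(b,s[:2],th,70.5,48.5,s[2]-22,[('v',-1,l,l+45)])[0][2] for l in(-65,15)])
print(s)
E
```

```text
base top  [('u', -1, 2.25, 73), ('v', 1, 1.25, 67)]
base side [('u', -1, -1.25, 34), ('v', -1, -0.5, 46)]
cov top [('u', -1, 1.5, 86), ('v', 1, -0.5, 85)]
cov side [('u', -1, -3.0, 35), ('v', -1, -2.25, 34)]
yaw base [-1.25, -1.0] cover [-1.0, -3.5] [-3.75, -6.0]
[467.76171757 169.18333614 143.8425052 ]
```

Emit:
servo_tool(targets=[0.02,0,-0.002,0,0.06,0,-0.002,0,0.1,0,-0.002,0,0.13,0,-0.002,0,0.155,0,-0.002,0,0.175,0,-0.002,0,0.19,0,-0.002,0,0.2,0,-0.002,0])

```text
clock: 19.75
tool_pos: [468.5, 169.4, 83.7]
eef_rot: [2.506, 1.568, -0.249]
contact_force: [-0.2, 0.2, -2.2]
grip_width: 16.6
```

```bash
python3 -c "
from h import *
plan(468.2,169,77,.385-np.pi/2)"
```

```text
t 19.75 pos [468.5 169.4  83.7] psi -1.184 F [-0.2  0.2 -2.2] w 16.6 q [-0.01  0.58 -0.59  2.04  0.51  0.67 -2.11] 
 units [0.022 0.001 0.002] turn 0.002
```

No contact force with the edge already below the rim top. I'm seating it.

Emit:
servo_tool(targets=[0.004,0,0,0,0.01,0,0,0,0.015,0,0,0,0.02,0,0,0,0.024,0,0,0,0.025,0,0,0,0.025,0,0,0,0.025,0,0,0])

```text
clock: 20.75
tool_pos: [468.7, 169.4, 77.1]
eef_rot: [2.477, 1.567, -0.278]
contact_force: [-1.9, -1.0, 10.3]
grip_width: 16.3
```

```bash
python3 -c "
from h import *
plan(468.2,169,77,.385-np.pi/2)"
```

```text
t 20.75 pos [468.7 169.4  77.1] psi -1.184 F [-1.9 -1.  10.3] w 16.3 q [-0.01  0.59 -0.57  2.04  0.52  0.65 -2.12] 
 units [0.    0.001 0.002] turn 0.002
```

Contact at the expected height (about 10 N at z 77). Releasing and lifting.

Emit:
servo_tool(targets=[0,0,0,0,0,0,0,0,0,0,0,0,0,0,0,0,-0.03,0,0,0,-0.1,0,0,0,-0.2,0,0,0,-0.28,0,0,0], jaw=-0.3)

```text
clock: 21.75
tool_pos: [468.4, 169.8, 162.7]
eef_rot: [2.61, 1.566, -0.145]
contact_force: [0.3, 0.6, -0.6]
grip_width: 55.5
```

Emit:
servo_tool(targets=[-0.03,-0.02,0.02,0,-0.1,-0.07,0.07,0,-0.17,-0.15,0.14,0,-0.2,-0.25,0.2,0,-0.22,-0.35,0.25,0,-0.22,-0.45,0.28,0,-0.22,-0.52,0.28,0,-0.22,-0.54,0.28,0])

```text
clock: 22.75
tool_pos: [327.9, 289.0, 227.9]
eef_rot: [2.603, 1.567, -0.149]
contact_force: [-1.0, -0.4, 0.7]
grip_width: 55.7
```

Run:
```python
from e import *
a=cap('top','t5.png');b=cap('side','s5.png'); th=.385
B=np.array([468+26*cos(th),167.5+26*sin(th)]); C=np.array([468.,167.5])
print('base side',edges(b,B,th,108,54,12,[('u',-1,-45,45),('v',-1,-100,-55)]),'top',edges(a,B,th,108,54,12,[('u',-1,-40,40),('v',-1,-100,-60)]))
print('cov side',edges(b,C,th,70.5,48.5,55,[('u',-1,-40,45),('v',-1,-65,0)]),'top',edges(a,C,th,70.5,48.5,55,[('u',-1,-40,40),('v',-1,-65,50)]))
L=[]
for c in(a,b):
    im=cv2.cvtColor(c['image'],cv2.COLOR_RGB2BGR); m=proj(c,[[490,177,60]])[0].round().astype(int)
    x0,y0=m-[40,50]; k=cv2.resize(im[y0:y0+95,x0:x0+80],None,fx=5,fy=5,interpolation=cv2.INTER_CUBIC); print(x0,y0)
    L.append(k)
cv2.imwrite('pics/c5.png',np.hstack(L))
plan(600,221,180,.385-np.pi/2)
```

```text
base side [('u', -1, -1.0, 35), ('v', -1, -2.5, 13)] top [('u', -1, 1.5, 70), ('v', -1, 3.25, 39)]
cov side [('u', -1, 0.5, 33), ('v', -1, -4.0, 12)] top [('u', -1, 4.0, 82), ('v', -1, -2.0, 30)]
190 158
205 144
t 22.85 pos [328.7 288.2 227.8] psi -1.183 F [-0.1  0.3 -0.5] w 55.5 q [-0.17  0.3  -0.79  2.    0.27  0.94 -2.28] 
 units [ 0.163  0.549 -0.752] turn 0.004
```

View pics/c5.png

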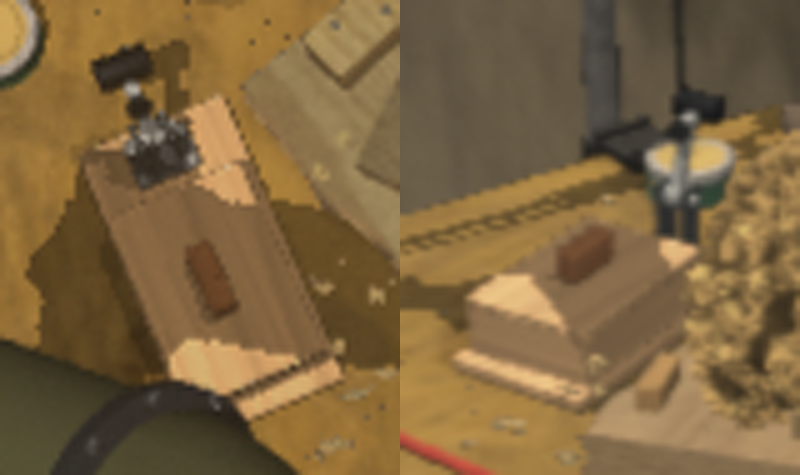

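The cover sits level and parallel, its edge flush on the board. The clamp's black grip is at top (214,171) and side (264,164); I'm triangulating it.

Run:
```python
from h import *
a=cap('top');b=cap('side')
o1,d1=rays(a,[214.,171.]);o2,d2=rays(b,[264.,164.2]);d1=d1[0];d2=d2[0]
t=np.linalg.lstsq(np.stack([d1,-d2],1),o2-o1,rcond=None)[0]
p,q=o1+t[0]*d1,o2+t[1]*d2;m=(p+q)/2
u=np.array([np.cos(.385),np.sin(.385)]);v=np.array([-u[1],u[0]]);C=np.array([468.5,168])
print(p,q,'base frame',(m[:2]-C)@u,(m[:2]-C)@v,m[2])
x,z=(m[:2]-C)@u-108,m[2]-68; f=np.arctan2(z,-x); print('r',np.hypot(x,z),'angle',f-.186)
for an in (f-.186,1.6,1.2,.8,.4,.2,0):
    w=C+u*(108-65*np.cos(an+.186)); print(round(an,2),w.round(1),round(68+65*np.sin(an+.186),1))
w=C+u*(108-65*np.cos(f)); plan(w[0],w[1],68+65*np.sin(f)+70,.385-np.pi/2)
```

```text
[598.37781024 219.97212445 127.16685169] [598.16256565 220.08819708 127.11733346] base frame 139.81120905753536 -0.5149083102345396 127.14209257890064
r 67.15459877263415 angle 1.8782849285409777
1.88 [597.1 220.1] 125.2
1.6 [581.5 213.8] 131.5
1.2 [557.5 204.1] 131.9
0.8 [535.3 195.1] 122.2
0.4 [518.4 188.2] 103.9
0.2 [512.8 185.9] 92.5
0 [509.4 184.6] 80.0
t 22.95 pos [329.4 287.3 227.7] psi -1.185 F [ 0.1 -0.6 -0.1] w 55.3 q [-0.17  0.3  -0.79  2.    0.27  0.94 -2.28] 
 units [ 0.112  0.543 -0.742] turn 0.001
```

Emit:
servo_tool(targets=[0.0,0.02,-0.03,0,0.01,0.08,-0.1,0,0.03,0.16,-0.21,0,0.05,0.26,-0.35,0,0.07,0.36,-0.49,0,0.09,0.45,-0.62,0,0.11,0.52,-0.71,0,0.112,0.543,-0.742,0], jaw=-0.6, squeeze=30)

```text
clock: 23.95
tool_pos: [599.4, 217.0, 193.6]
eef_rot: [1.9, 1.567, -0.86]
contact_force: [-0.7, 0.8, -0.8]
grip_width: 68.3
```

```bash
python3 -c "
from h import *
plan(598,220.2,126,.385-np.pi/2)"
```

```text
t 23.95 pos [599.4 217.  193.6] psi -1.189 F [-0.7  0.8 -0.8] w 68.3 q [-0.    0.63 -0.67  1.54  0.43  1.11 -1.96] 
 units [ 0.225 -0.013  0.   ] turn -0.005
```

Emit:
servo_tool(targets=[0.02,-0.01,0,0,0.06,-0.01,0,0,0.11,-0.01,0,0,0.16,-0.01,0,0,0.2,-0.01,0,0,0.22,-0.01,0,0,0.225,-0.01,0,0,0.225,-0.01,0,0])

```text
clock: 24.95
tool_pos: [598.6, 219.7, 126.4]
eef_rot: [2.035, 1.567, -0.725]
contact_force: [0.9, 0.1, -0.1]
grip_width: 68.5
```

Emit:
servo_tool(targets=[0,0,0,0,0,0,0,0,0,0,0,0,0,0,0,0,0,0,0,0,0,0,0,0,0,0,0,0,0,0,0,0], jaw=1)

```text
clock: 25.95
tool_pos: [599.2, 219.4, 127.0]
eef_rot: [2.186, 1.566, -0.574]
contact_force: [1.9, -2.6, 5.8]
grip_width: 35.6
```

```bash
python3 -c "
from h import *
plan(581.5,213.8,131.5)
plan(557.5,204.1,131.9)
plan(535.3,195.1,122.2)"
```

```text
t 25.95 pos [599.2 219.4 127. ] psi -1.19 F [ 1.9 -2.6  5.8] w 35.6 q [-0.03  0.7  -0.63  1.62  0.48  0.98 -2.01] 
 units [-0.015 -0.004  0.062] turn 0
t 25.95 pos [599.2 219.4 127. ] psi -1.19 F [ 1.9 -2.6  5.8] w 35.6 q [-0.03  0.7  -0.63  1.62  0.48  0.98 -2.01] 
 units [-0.017 -0.004  0.148] turn 0
t 25.95 pos [599.2 219.4 127. ] psi -1.19 F [ 1.9 -2.6  5.8] w 35.6 q [-0.03  0.7  -0.63  1.62  0.48  0.98 -2.01] 
 units [ 0.015 -0.004  0.228] turn 0
```

Emit:
servo_tool(targets=[-0.011,0,0.025,0,-0.021,0,0.056,0,-0.025,0,0.088,0,-0.025,0,0.121,0,-0.02,0,0.153,0,-0.01,0,0.184,0,0.005,0,0.213,0,0.016,0,0.231,0])

```text
clock: 26.95
tool_pos: [535.9, 194.6, 123.3]
eef_rot: [2.664, 1.563, -0.097]
contact_force: [2.8, -0.7, 7.3]
grip_width: 35.3
```

Run:
```python
from h import *
s=bot.read_state()['tool_pos'];u=np.array([np.cos(.385),np.sin(.385)]);x=(s[:2]-[468.5,168])@u-108
print('a',np.arctan2(s[2]-68,-x)-.186,'r',np.hypot(x,s[2]-68))
for an in (.6,.45,.3,.2,.1,0):
    w=np.array([468.5,168])+u*(108-65*np.cos(an+.186)); plan(w[0],w[1],68+65*np.sin(an+.186))
```

```text
a 0.8138372623988668 r 65.72518866852022
t 26.95 pos [535.9 194.6 123.3] psi -1.19 F [ 2.8 -0.7  7.3] w 35.3 q [ 0.01  0.61 -0.64  1.82  0.48  0.86 -2.05] 
 units [ 0.031 -0.002  0.035] turn 0
t 26.95 pos [535.9 194.6 123.3] psi -1.19 F [ 2.8 -0.7  7.3] w 35.3 q [ 0.01  0.61 -0.64  1.82  0.48  0.86 -2.05] 
 units [ 0.055 -0.002  0.056] turn 0
t 26.95 pos [535.9 194.6 123.3] psi -1.19 F [ 2.8 -0.7  7.3] w 35.3 q [ 0.01  0.61 -0.64  1.82  0.48  0.86 -2.05] 
 units [ 0.083 -0.002  0.074] turn 0
t 26.95 pos [535.9 194.6 123.3] psi -1.19 F [ 2.8 -0.7  7.3] w 35.3 q [ 0.01  0.61 -0.64  1.82  0.48  0.86 -2.05] 
 units [ 0.102 -0.002  0.083] turn 0
t 26.95 pos [535.9 194.6 123.3] psi -1.19 F [ 2.8 -0.7  7.3] w 35.3 q [ 0.01  0.61 -0.64  1.82  0.48  0.86 -2.05] 
 units [ 0.123 -0.002  0.09 ] turn 0
t 26.95 pos [535.9 194.6 123.3] psi -1.19 F [ 2.8 -0.7  7.3] w 35.3 q [ 0.01  0.61 -0.64  1.82  0.48  0.86 -2.05] 
 units [ 0.144 -0.002  0.096] turn 0
```

Emit:
servo_tool(targets=[0.012,0,0.014,0,0.031,0,0.035,0,0.055,0,0.056,0,0.083,0,0.074,0,0.102,0,0.083,0,0.123,0,0.09,0,0.144,0,0.095,0,0.147,0,0.095,0])

```text
clock: 27.95
tool_pos: [508.7, 183.8, 79.1]
eef_rot: [2.557, 1.564, -0.203]
contact_force: [-4.0, -3.5, 9.5]
grip_width: 35.7
```

Run:
```python
from h import *
s=bot.read_state()['tool_pos'];u=np.array([np.cos(.385),np.sin(.385)]);x=(s[:2]-[468.5,168])@u-108
print('a',np.arctan2(s[2]-68,-x)-.186,'r',np.hypot(x,s[2]-68)); plan(*s)
```

```text
a -0.01678422454470216 r 65.7755702010693
t 27.95 pos [508.7 183.8  79.1] psi -1.19 F [-4.  -3.5  9.5] w 35.7 q [-0.01  0.63 -0.6   1.94  0.53  0.73 -2.12] 
 units [0. 0. 0.] turn 0
```

Emit:
servo_tool(targets=[0.004,0,0,0,0.008,0,0,0,0.008,0,0,0,0.008,0,0,0,0.008,0,0,0,0.008,0,0,0,0.008,0,0,0,0.008,0,0,0])

```text
clock: 28.95
tool_pos: [508.2, 183.7, 77.1]
eef_rot: [2.505, 1.564, -0.256]
contact_force: [-1.3, -3.0, 5.3]
grip_width: 35.6
```

Emit:
servo_tool(targets=[0,0,0,0,0,0,0,0,0,0,0,0,0,0,0,0,-0.03,0,0,0,-0.1,0,0,0,-0.2,0,0,0,-0.28,0,0,0], jaw=-0.5)

```text
clock: 29.95
tool_pos: [507.7, 184.1, 162.7]
eef_rot: [2.602, 1.563, -0.158]
contact_force: [0.0, 0.1, 0.1]
grip_width: 64.0
```

Emit:
servo_tool(targets=[-0.03,-0.02,0.02,0,-0.1,-0.07,0.07,0,-0.17,-0.15,0.14,0,-0.2,-0.25,0.22,0,-0.22,-0.35,0.3,0,-0.22,-0.45,0.36,0,-0.22,-0.52,0.4,0,-0.22,-0.54,0.4,0])

```text
clock: 30.95
tool_pos: [333.8, 290.6, 227.3]
eef_rot: [2.548, 1.563, -0.209]
contact_force: [0.5, 0.0, 0.2]
grip_width: 64.3
```

Run:
```python
from h import *
a=cap('top','t6.png');b=cap('side','s6.png')
L=[]
for c in(a,b):
    im=cv2.cvtColor(c['image'],cv2.COLOR_RGB2BGR); m=proj(c,[[490,177,60]])[0].round().astype(int)
    x0,y0=m-[40,50]; k=cv2.resize(im[y0:y0+95,x0:x0+80],None,fx=5,fy=5,interpolation=cv2.INTER_CUBIC)
    u=np.array([np.cos(.385),np.sin(.385)]); p=proj(c,[np.r_[np.array([468.5,168])+44*u,80]])
    cv2.circle(k,tuple(((p[0]-[x0,y0]+.5)*5-.5).round().astype(int).tolist()),3,(0,0,255),1)
    L.append(k)
cv2.imwrite('pics/c6.png',np.hstack(L))
print(bot.read_state()['tool_pos'],bot.read_state()['contact_force'])
```

```text
[335.44249337 290.10774833 227.23914514] [-0.77280525 -0.1777535  -0.31732645]
```

View pics/c6.png

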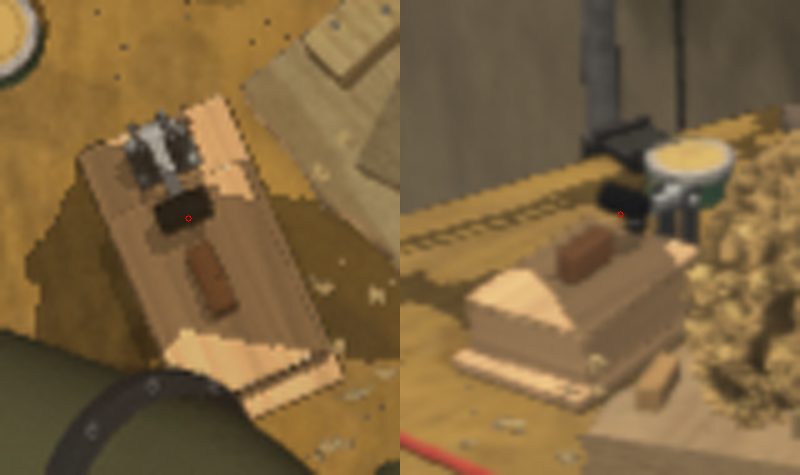

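The clamp grip sits about 10 mm above its closed position (side crop (618,198) against marker (620,214)); it was probably dragged up as the jaws opened. I'll measure it and push it down with the fingers shut.

Run:
```python
from h import *
a=cap('top');b=cap('side')
o1,d1=rays(a,[226.4,199.2]);o2,d2=rays(b,[248.2,183.2]);d1=d1[0];d2=d2[0]
t=np.linalg.lstsq(np.stack([d1,-d2],1),o2-o1,rcond=None)[0]
p,q=o1+t[0]*d1,o2+t[1]*d2;m=(p+q)/2
u=np.array([np.cos(.385),np.sin(.385)]);C=np.array([468.5,168])
x,z=(m[:2]-C)@u-108,m[2]-68; print(p,q,'a',np.arctan2(z,-x)-.186,np.hypot(x,z))
plan(m[0],m[1],m[2]+60)
plan(m[0],m[1],110)
```

```text
[513.11351811 185.79545346  91.59834113] [510.07607142 187.33838633  91.03362192] a 0.17861932686366222 65.38529228297666
t 31.15 pos [336.2 289.2 227. ] psi -1.19 F [ 0.4  0.8 -0.3] w 64.2 q [-0.17  0.31 -0.8   1.99  0.28  0.95 -2.29] 
 units [ 0.257  0.534 -0.414] turn 0
t 31.15 pos [336.2 289.2 227. ] psi -1.19 F [ 0.4  0.8 -0.3] w 64.2 q [-0.17  0.31 -0.8   1.99  0.28  0.95 -2.29] 
 units [ 0.395  0.533 -0.413] turn 0
```

Emit:
servo_tool(targets=[0.0,0.02,-0.02,0,0.0,0.08,-0.06,0,0.02,0.16,-0.12,0,0.06,0.26,-0.2,0,0.11,0.36,-0.28,0,0.17,0.45,-0.35,0,0.23,0.52,-0.405,0,0.25,0.533,-0.414,0], jaw=1)

```text
clock: 32.15
tool_pos: [512.9, 183.9, 151.8]
eef_rot: [2.25, 1.565, -0.515]
contact_force: [-0.6, 0.9, 0.6]
grip_width: -0.1
```

```bash
python3 -c "
from h import *
plan(511,185.5,110)"
```

```text
t 32.15 pos [512.9 183.9 151.8] psi -1.195 F [-0.6  0.9  0.6] w -0.1 q [ 0.05  0.55 -0.68  1.85  0.44  0.89 -2.03] 
 units [ 0.139 -0.008  0.004] turn 0
```

Emit:
servo_tool(targets=[0.03,-0.005,0.003,0,0.07,-0.007,0.004,0,0.1,-0.007,0.004,0,0.115,-0.007,0.004,0,0.125,-0.007,0.004,0,0.133,-0.007,0.004,0,0.139,-0.007,0.004,0,0.142,-0.007,0.004,0])

```text
clock: 33.15
tool_pos: [511.3, 185.4, 109.7]
eef_rot: [2.283, 1.564, -0.483]
contact_force: [-4.3, -2.7, 12.5]
grip_width: -0.0
```

Emit:
servo_tool(targets=[0.004,0,0,0,0.008,0,0,0,0.01,0,0,0,0.01,0,0,0,0.01,0,0,0,0.01,0,0,0,0.01,0,0,0,0.01,0,0,0])

```text
clock: 34.15
tool_pos: [511.3, 185.5, 109.3]
eef_rot: [2.293, 1.562, -0.473]
contact_force: [-7.9, -4.9, 27.8]
grip_width: 0.1
```

Emit:
servo_tool(targets=[-0.01,0,0,0,-0.03,0,0,0,-0.08,0,0,0,-0.15,-0.05,0.05,0,-0.22,-0.13,0.1,0,-0.28,-0.23,0.18,0,-0.32,-0.32,0.25,0,-0.32,-0.36,0.28,0])

```text
clock: 35.15
tool_pos: [391.9, 256.9, 205.4]
eef_rot: [2.479, 1.56, -0.284]
contact_force: [0.1, -0.6, -0.1]
grip_width: 0.0
```

Run:
```python
from h import *
a=cap('top','t7.png');b=cap('side','s7.png')
L=[]
for c in(a,b):
    im=cv2.cvtColor(c['image'],cv2.COLOR_RGB2BGR); m=proj(c,[[490,177,60]])[0].round().astype(int)
    x0,y0=m-[40,50]; k=cv2.resize(im[y0:y0+95,x0:x0+80],None,fx=5,fy=5,interpolation=cv2.INTER_CUBIC)
    u=np.array([np.cos(.385),np.sin(.385)]); p=proj(c,[np.r_[np.array([468.5,168])+44*u,80]])
    cv2.circle(k,tuple(((p[0]-[x0,y0]+.5)*5-.5).round().astype(int).tolist()),3,(0,0,255),1)
    L.append(k)
cv2.imwrite('pics/c7.png',np.hstack(L))
print(bot.read_state()['tool_pos'],bot.read_state()['contact_force'])
```

```text
[392.0999909  256.09185853 204.29518541] [ 0.15166806 -0.78050215  0.05593432]
```

View pics/c7.png

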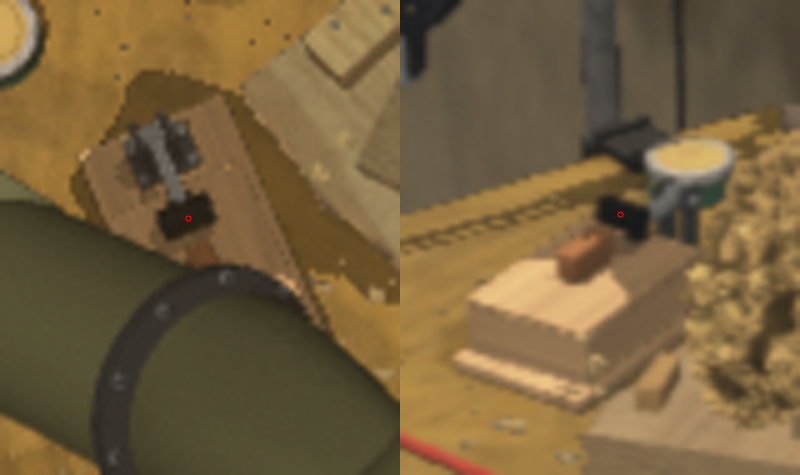

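The grip now sits on its closed mark in both views, the push bottomed out at the expected height (28 N), and the arm is clear. Handing in.

```bash
python3 -c "
from rig import bot
print(bot.job_done())"
```

```text
the job is handed in; nothing more can be done
None
```

The job is handed in at about 35 s of the 72 s allowed; the system gave no verdict. The block is in the tray, the cover is seated over the rim, and the clamp is closed onto the cover and let go.

**Last checks**
- **Block:** the side view showed it lying flat in the middle of the tray before the cover went on.
- **Cover:** it met the board at the expected height (TCP z 77 mm, about 10 N) and looked level, with its edge flush on the board. Edge measurements put it about 2 mm off along the base, within the 3.5 mm play. Readings across the base were too scattered to use.
- **Clamp:** its grip matches the closed position in both views. A final push stopped 0.7 mm below the calculated height at 28 N, so it is down on the cover.
- **Other objects:** I never worked near the glue bottle, wax tin or handpiece. I did not measure their positions again at the end.

**What went wrong or disagreed**
- **Block grip:** the first grip was too shallow, so I gripped again 8 mm lower.
- **Clamp release:** letting go of the clamp left it at about 0.18 rad, so I pushed it down again with the fingers shut.
- **Cover angle:** at the start it measured about 0.4 rad from the base, not the "at most 0.2 rad" stated. I went by the images, and it fitted.
- **Cameras:** the two views differed by 2–4 mm on edge positions, and I averaged them.

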